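# Lock the decorating wheel with its slotted rim and locking bar

### The job

Lock the decorating wheel so that it cannot turn: with the fingers pushing from outside, push the black post round until the slot in the wheel's rim (between the yellow rim ends) faces the locking bar, and only then push the bar by its red tab through the slot, fully home against the hub. Push gently with fingertips or finger sides only: do not grip the wheel's post or the bar, do not lift the bar out of its guide, and leave the other things on the bench where they are. Finish with the gripper clear.

Things in the scene. Friction and masses are not known exactly. Their poses are not given: they have to be found in the camera images.
- wheel_frame: green fixed base plate of the wheel, 10 mm thick, 110 mm wide, from 255 mm on its -x side to 95 mm on its +x side, with a round of radius 84 mm under the wheel. Origin on the bench under the wheel's axis, z up. The bar and its guide lie along its -x axis. Position and yaw change from start to start
- guide (a point): middle of the aluminium guide, on its channel floor 24 mm above the bench. The guide is 43 mm wide and runs from 84 to 246 mm from the wheel's axis; its channel is straight, 15 mm wide and open at the top, walls 36 mm above the bench
- hub (a point): point on the wheel's vertical axis, at the top of the dark hub boss (radius 30 mm), 40 mm above the bench
- wheel (a joint): turn of the wheel in rad, counter-clockwise from above positive; the slot faces the bar at 0 and equally at 2 pi. Turns freely both ways past a full turn, stays where it is left, takes about 1 N at the post. Steel floor of radius 80 mm, 16 to 22 mm above the bench; grey upstanding rim on it, inner radius 58 mm, outer 80 mm, top 40 mm above the bench
- slot (a point): middle of the one slot in the wheel's rim, 69 mm from the wheel's axis, 40 mm above the bench (the rim's top); turns with the wheel. The slot is 20 mm wide and goes right through the rim; the rim ends beside it are round and yellow, so a bar a few mm off-centre is guided in
- post_top (a point): centre of the top of the black upright finger post, 16 mm across, which stands on the rim 69 mm from the axis, exactly opposite the slot; from the rim's top (40 mm above the bench) up to 75 mm above the bench; turns with the wheel
- lock_bar: loose brass-coloured bar, 120 x 12 x 14 mm, about 0.25 kg, lying in the open guide; origin under its middle, x along the bar to its round nose and the wheel. Underside 24 mm, top 38 mm above the bench. Slides at 1 to 4 N. At the start its nose is 12 to 24 mm short of the rim; fully home the nose has passed the rim and meets the hub boss, 30 mm from the axis
- bar_nose (a point): tip of the bar's nose, at half the bar's height, 60 mm ahead of the bar's origin
- tab (a point): centre of the red push tab that stands on the bar, 14 mm along the bar, 20 mm across, from 38 to 70 mm above the bench; it stands 77 mm behind the nose tip
- canister_white: bystander to leave alone: small film canister, white label with purplish print and black snap lid, 37 mm across, 52 mm tall; origin under its centre
- canister_blue: bystander to leave alone: small film canister, blue and white label, black snap lid, 36 mm across, 56 mm tall; origin under its centre
- jar_cream: bystander to leave alone: small clear jar with a whitish cap, 45 mm across, 80 mm tall; origin under its centre
- marker: bystander to leave alone: red and white marker pen lying on the bench, 135 x 17 x 16 mm; origin at its middle, on the bench
- clay_whistle: bystander to leave alone: little brown clay whistle figure, 30 x 46 x 46 mm; origin under its centre
- brayer: bystander to leave alone: ink roller with red handle lying on the bench, 196 x 93 x 36 mm; origin under its middle
Things that resemble listed ones, but are neither listed nor needed, are in the scene too. Several things have the shape of the lock_bar; the one meant has the colours described above.

How it is judged:
By the outcome, as a careful person would: the job done as asked, in the order asked, and still so for the second after the job is handed in, with the robot touching nothing.
It also fails if it takes over 54 s, if anything falls off the work surface, if the arm or the gripper's body presses on something with over 40 N, if the wrist force passes 120 N, or if a joint passes its speed limit or range.

### The arm

A 6-joint arm with a two-finger parallel gripper is mounted at the origin on a cart in front of the work surface, level with it; the furniture and walls round the work are solid. World frame = base frame: x ahead of the robot, y to its left, z up, the work surface at z = 0. Lengths are in m, angles in rad, forces in N, time in s.
With the tool pointing down it reaches from about 0.375 to 0.9 m from the base axis. Payload 3.1 kg.
Tool frame: the origin (TCP) lies at the very end of the fingers, on their centre line; the grasp point (between the pads) lies 19 mm behind it; z points along the fingers, y is the line along which they close (so a half turn about z gives the same grasp; the last joint's range is limited). The gripper opens to 87 mm and grips with 3 to 60 N. Pads are 19 mm wide; open, the fingers measure 117 mm over their backs; the gripper's body (75 mm by 190 mm) begins 51 mm behind the grasp point.
Start: joints at [0.996, 0.527, 1.433, -0, 1.181, -0.178], TCP at [0.242, 0.576, 0.223] pointing down, gripper open.
Joint ranges: [-3.08, 3.08], [-0.75, 2.2], [0.22, 2.44], [-1.43, 4.57], [0, 2.65], [-2.85, 2.85]. Speed limits (rad/s): [2.79, 2.79, 3.14, 3.14, 3.14, 3.14].

### API

Orientations are given as a unit quaternion [x, y, z, w].
In Python, from rig import status, viewer, robot gives the robot as it stands.
- The arm moves only by the tool arm_command, never from a script. Its arguments are lists of equal length, an entry for each row: "delta_rot": the turn, a rotation vector about the tool's x, y, z in degrees, a list of three; "delta_pos": the shift along the tool's x, y, z in m, a list of three; "gripper": the closure, from -1 (fully open) to 1 (shut). In form: {"delta_rot": [[rx, ry, rz], ...], "delta_pos": [[dx, dy, dz], ...], "gripper": [gripper, ...]}. A call has 1 to 12 rows; each row is the pose to reach, as a shift and turn from the pose commanded when the call began, along the tool's axes at that moment; what a row does not reach only later rows make up. A row lasts 1/12 s, in which the tool goes at most 41.7 mm and 7.16 degrees, less where a joint would pass 70% of its speed; a pose out of reach is approached as far as the arm can. A call with a gripper value outside its range is refused whole. The fingers move at their own pace and stop on an object; "grip_force" is the grip in N (left out, the last holds). Time passes only in rows, so rows that repeat a pose let the fingers close. It gives the time, the measured TCP pose, the force, the opening and the grip force at its end, in the units of the state.
- status.get_obs(): the state, without advancing time (a new reading comes with each control period).
- viewer.camera(name): name is "scene" or "top" or "wrist"; returns a dict with "pixels" (400x640x3 uint8, blue, green, red), "fx", "fy", "cx", "cy" (pixels), "k1" (the pictures are not rectified: a ray, as slopes to the right and down, at radius r is drawn at 1 + k1 r^2 times it, then the intrinsics apply), "pose" (4x4, takes a point from camera to world coordinates); the wrist camera has in their place "mount" (4x4, takes a point from camera to tool coordinates, whose origin is the TCP and whose axes are the flange's). Camera axes: x right, y down, z forward; pixel columns grow to the right and rows downward; lengths in m; the calibration is good to about 2 mm. A picture is of the moment at which its call begins: read the wrist's pose just before it. There is no depth.
- robot.hand_in(): hands the job in; it is judged then, once.
The state is a dict: "time": time; "q": joint angles; "joint_velocities": joint speeds; "joint_torque": joint torques, N m; "position": TCP position; "tool_rot": TCP orientation; "ft_force": force on the tool from outside, world axes, zero at the start; "moment": the same for the moment, N m; "grip_width": finger opening in m; "grip_force": force on a finger pad.
Only numpy, scipy, OpenCV 4.12 (cv2) and the standard library are available. Lean on these libraries where they do the work, as an engineer would, in place of code of your own. Each camera call takes 0.05 s, during which the arm holds its last target. There are 200 camera calls.

## Working session

There is one attempt and no reset: what is moved stays moved. The work goes in short steps, Python scripts to look and compute and a tool call to move; the robot and the scene stay as the last step left them, time stands still between calls to the robot, and variables do not carry over. Pictures are saved under pics/ and viewed, at most 10 in all, crops included, and the job is handed in when it is done.

Besides the shell and the picture viewer there is one more tool, called as a command line: name --argument value ..., lists and objects as JSON in quotes. arm_command: Moves the arm, as the interface text tells. Its arguments: {"type":"object","properties":{"delta_rot":{"type":"array","items":{"type":"array","items":{"type":"number"}}},"delta_pos":{"type":"array","items":{"type":"array","items":{"type":"number"}}},"gripper":{"type":"array","items":{"type":"number"}},"grip_force":{"type":"number"}},"required":["delta_rot","delta_pos","gripper"]}

```bash
mkdir -p pics; cat > h.py <<'E'
import numpy as np, cv2, pickle
from rig import status, viewer, robot
from scipy.spatial.transform import Rotation as R
def snap(n):
    s=status.get_obs(); c=viewer.camera(n); c=dict(c)
    if 'pose' not in c:
        T=np.eye(4);T[:3,:3]=R.from_quat(s['tool_rot']).as_matrix();T[:3,3]=s['position'];c['pose']=T@np.array(c['mount'])
    return c
def ray(c,u,v):
    d=np.array([(u-c['cx'])/c['fx'],(v-c['cy'])/c['fy']]);x=d.copy()
    for _ in range(20): x=d/(1+c['k1']*(x@x))
    P=np.array(c['pose']);return P[:3,3],P[:3,:3]@np.array([x[0],x[1],1])
def onz(c,u,v,z):
    o,d=ray(c,u,v);return o+d*(z-o[2])/d[2]
E
python3 - <<'E'
from h import *
for n in('scene','top'):
    c=snap(n);pickle.dump(c,open(n+'.pkl','wb'));cv2.imwrite(f'pics/{n}0.png',c['pixels']);print(n,c['fx'],c['k1'],np.round(c['pose'],3).tolist())
s=status.get_obs();print(s)
E
```

```text
scene 376.509847774693 -0.045599416899453696 [[0.891, -0.246, 0.381, 0.144], [-0.453, -0.449, 0.77, -0.868], [-0.018, -0.859, -0.512, 0.655], [0.0, 0.0, 0.0, 1.0]]
top 388.4188184432752 -0.03931732436980543 [[-0.004, -0.988, 0.152, 0.411], [-1.0, 0.007, 0.022, -0.012], [-0.023, -0.152, -0.988, 1.026], [0.0, 0.0, 0.0, 1.0]]
{'time': 0.1, 'q': array([ 9.95481292e-01,  5.28392912e-01,  1.43375592e+00, -2.42965799e-05,
        1.18141410e+00, -1.78525456e-01]), 'joint_velocities': array([ 0.00035442, -0.00319774, -0.00052648, -0.00036226,  0.00122004,
       -0.00010272]), 'joint_torque': array([-4.45944970e-04, -4.40984452e+01, -1.77150124e+01,  6.34547300e-02,
        5.33929642e-02, -2.88906188e-05]), 'position': array([0.2411684 , 0.57588489, 0.22166319]), 'tool_rot': array([ 1.97091235e-01,  9.80384656e-01, -9.20118750e-04, -3.52142824e-04]), 'ft_force': array([ 0.00347805,  0.16097857, -0.39880078]), 'moment': array([-0.05029559, -0.05659873,  0.02299013]), 'grip_force': 0.0, 'grip_width': 0.08704905440871133}
```

View pics/top0.png

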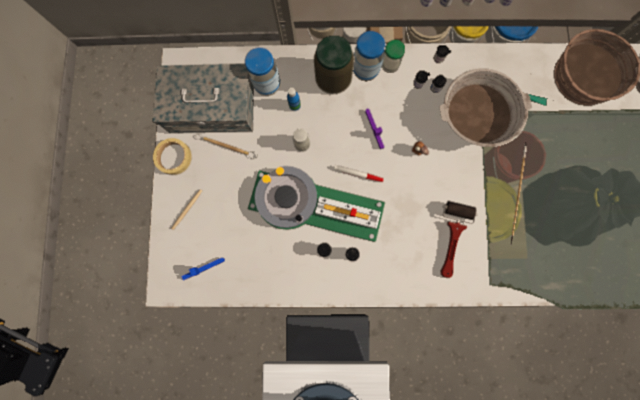

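View pics/scene0.png

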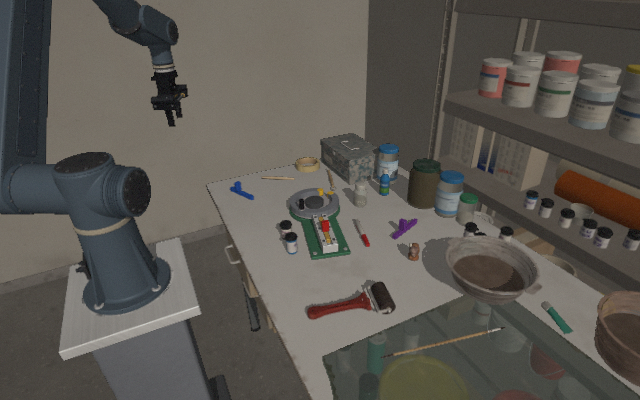

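Top view: the wheel is at (285,197), the guide runs right to (380,215), the yellow rim ends are at (266,179) and (280,171), and the black post is near (299,217). The brass bar with the red tab is in the guide at (352,212). Bar look-alikes are blue at (203,268) and purple at (374,128). I choose the brass one in the guide and check it in a close crop.

```bash
python3 - <<'E'
from h import *
c=pickle.load(open('top.pkl','rb'));I=c['pixels'][130:275,230:400]
J=cv2.resize(I,None,fx=4,fy=4,interpolation=cv2.INTER_CUBIC);cv2.imwrite('pics/crop.png',J[:580])
h=cv2.cvtColor(c['pixels'],cv2.COLOR_BGR2HSV)
def blobs(lo,hi,name):
    m=cv2.inRange(h,lo,hi);m[:130]=0;m[275:]=0;m[:,:230]=0;m[:,400:]=0
    n,l,s,ce=cv2.connectedComponentsWithStats(m)
    for i in range(1,n):
        if s[i,4]>5:print(name,s[i],ce[i].round(1))
blobs((20,150,120),(30,255,255),'yel');blobs((0,170,100),(6,255,255),'red');blobs((0,0,0),(180,255,45),'blk');blobs((60,100,30),(90,255,200),'grn')
E
```

```text
yel [276 167   8   8  46] [279.4 170.5]
yel [263 175   8   8  48] [266.1 178.5]
yel [357 213  10   4  17] [361.1 214.8]
red [367 174  16   7  60] [374.  177.6]
red [350 209   6   7  35] [352.7 212.1]
blk [296 215   5   6  22] [298.  217.7]
blk [318 244  13  12 124] [323.7 249.7]
blk [346 249  12  11 113] [351.7 254. ]
grn [255 176   5  11  15] [256.9 180.5]
grn [316 186  68  26 553] [347.7 197.7]
grn [250 188   5  15  28] [252.4 197. ]
grn [305 213  73  28 744] [341.3 226.4]
```

View pics/crop.png

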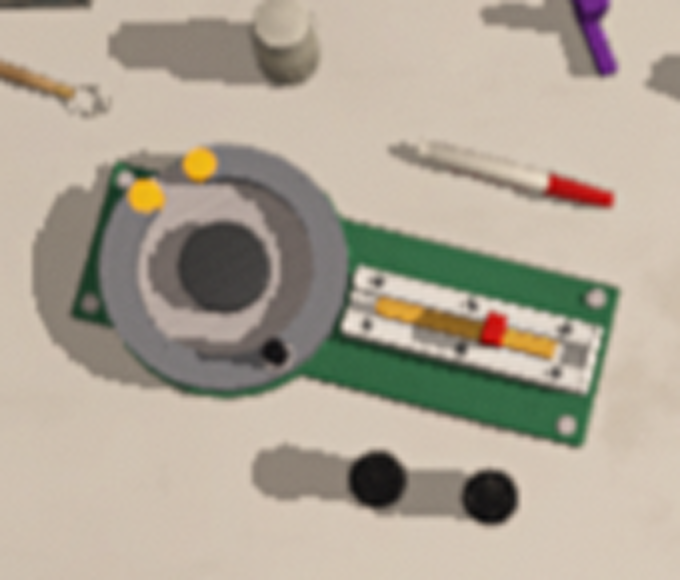

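The crop confirms it: the brass bar with the red tab lies in the guide at (352,212), the post is at (298,217), and the slot is between the yellow ends at upper left. Next I compute the geometry.

```bash
cat >> h.py <<'E'
def comps(c,lo,hi,amin=5):
    m=cv2.inRange(cv2.cvtColor(c['pixels'],cv2.COLOR_BGR2HSV),lo,hi)
    n,l,s,ce=cv2.connectedComponentsWithStats(m);return [(s[i,4],ce[i]) for i in range(1,n) if s[i,4]>=amin]
E
python3 - <<'E'
from h import *
for n in('top','scene'):
    c=pickle.load(open(n+'.pkl','rb'))
    print(n)
    for nm,lo,hi,z in(('yel',(20,150,100),(30,255,255),.04),('red',(0,170,90),(6,255,255),.060)):
        for a,p in comps(c,lo,hi):
            w=onz(c,*p,z)
            if .3<w[0]<.8 and -.3<w[1]<.4: print(nm,a,p.round(1),w.round(4))
c=pickle.load(open('top.pkl','rb'))
print('post top',onz(c,298.3,217.5,.075).round(4))
print('hub',onz(c,230+222/4,130+266/4,.04).round(4))
for p in((121,160),(90,302),(597,298),(567,425)): print('screw',onz(c,230+p[0]/4,130+p[1]/4,.011).round(4))
for p in((360,268),(342,333),(602,326),(586,394)): print('guide',onz(c,230+p[0]/4,130+p[1]/4,.036).round(4))
print('rim L,R,T,B',[onz(c,230+p[0]/4,130+p[1]/4,.04).round(4) for p in((100,264),(351,264),(226,143),(226,390))])
print('bar ends',[onz(c,230+p[0]/4,130+p[1]/4,.038).round(4) for p in((376,306),(554,349))],'can',onz(c,324,250,.054),onz(c,352,254.3,.054))
E
```

```text
top
yel 46 [279.4 170.5] [0.6384 0.1172 0.04  ]
yel 49 [266.1 178.4] [0.6178 0.1515 0.04  ]
yel 17 [361.1 214.8] [ 0.521 -0.093  0.04 ]
red 60 [374.  177.6] [ 0.6133 -0.1258  0.06  ]
red 35 [352.7 212.1] [ 0.5257 -0.0706  0.06  ]
scene
yel 26 [320.5 191.3] [0.6168 0.1392 0.04  ]
yel 12 [330.1 192.2] [0.6423 0.1178 0.04  ]
yel 22 [327.  236.5] [ 0.519  -0.1027  0.04  ]
red 74 [325.  225.6] [ 0.5252 -0.0789  0.06  ]
red 37 [365.5 239.9] [ 0.5894 -0.1902  0.06  ]
post top [0.5115 0.0644 0.075 ]
hub [0.5698 0.1005 0.04  ]
screw [0.6471 0.1727 0.011 ]
screw [0.5509 0.1914 0.011 ]
screw [ 0.5512 -0.1438  0.011 ]
screw [ 0.468  -0.1221  0.011 ]
guide [0.5684 0.0116 0.036 ]
guide [0.5263 0.0233 0.036 ]
guide [ 0.5297 -0.1432  0.036 ]
guide [ 0.4862 -0.1319  0.036 ]
rim L,R,T,B [array([0.5717, 0.1797, 0.04  ]), array([0.5704, 0.0173, 0.04  ]), array([0.6511, 0.0987, 0.04  ]), array([0.4897, 0.0972, 0.04  ])]
bar ends [array([0.5433, 0.0014, 0.038 ]), array([ 0.5149, -0.112 ,  0.038 ])] can [0.43216325 0.00175602 0.054     ] [ 0.42125193 -0.0675563   0.054     ]
```

```bash
cat >> h.py <<'E'
C=np.array([.5705,.0987])
def plan(targets):
    "targets: (x,y,z,yaw of tool y in deg) -> rows in tool axes"
    s=status.get_obs();M=R.from_quat(s['tool_rot']).as_matrix();yaw=np.degrees(np.arctan2(M[1,1],M[0,1]))
    print('t',s['time'],'pos',s['position'].round(4),'yaw',yaw.round(1),'F',s['ft_force'].round(1),'q',s['q'].round(2))
    for x,y,z,a in targets:
        print('rz',round(-(((a-yaw)+180)%360-180),1),'dpos',(M.T@(np.array([x,y,z])-s['position'])).round(4))
def arc(phi,z,r=.069,t=.0175):
    "finger pose that pushes a post standing at angle phi from its ccw side"
    p=np.radians(phi);q=C+r*np.array([np.cos(p),np.sin(p)])+t*np.array([-np.sin(p),np.cos(p)])
    return (*q,z,phi-180)
E
python3 -c "
from h import *
print(arc(225,.12)); plan([arc(225,.15),arc(225,.05)])"
```

```text
(np.float64(0.5340840007688928), np.float64(0.03753526342736363), 0.12, 45)
t 0.1 pos [0.2412 0.5759 0.2217] yaw 67.3 F [ 0.   0.2 -0.4] q [ 1.    0.53  1.43 -0.    1.18 -0.18]
rz 22.3 dpos [-0.4782 -0.3832  0.0723]
rz 22.3 dpos [-0.4783 -0.383   0.1723]
```

arm_command --delta_rot '[[0,0,5],[0,0,10],[0,0,15],[0,0,20],[0,0,22],[0,0,22],[0,0,22],[0,0,22],[0,0,22],[0,0,22],[0,0,22],[0,0,22]]' --delta_pos '[[-0.02,-0.016,0],[-0.05,-0.04,0],[-0.08,-0.064,0],[-0.11,-0.088,0],[-0.14,-0.112,0],[-0.17,-0.136,0],[-0.2,-0.16,0],[-0.23,-0.184,0],[-0.26,-0.208,0],[-0.29,-0.232,0],[-0.32,-0.256,0],[-0.34,-0.272,0]]' --gripper '[1,1,1,1,1,1,1,1,1,1,1,1]'

```text
time: 1.1
position: [0.4513, 0.1913, 0.2224]
tool_rot: [0.381, 0.924, -0.0, 0.0]
ft_force: [0.3, 0.8, 0.3]
grip_width: 0.0151
grip_force: 0.0
```

```bash
python3 -c "
from h import *
plan([arc(225,.15),arc(225,.05)]);print(status.get_obs()['grip_width'])"
```

```text
t 1.1 pos [0.4513 0.1913 0.2224] yaw 45.2 F [0.3 0.8 0.3] q [ 0.17  0.35  1.76 -0.    1.03 -0.61]
rz 0.2 dpos [-0.1671 -0.0506  0.0726]
rz 0.2 dpos [-0.167  -0.0506  0.1726]
0.015076054013498952
```

arm_command --delta_rot '[[0,0,0],[0,0,0],[0,0,0],[0,0,0],[0,0,0],[0,0,0],[0,0,0],[0,0,0],[0,0,0]]' --delta_pos '[[-0.03,-0.01,0],[-0.06,-0.02,0.015],[-0.09,-0.03,0.03],[-0.12,-0.04,0.045],[-0.14,-0.045,0.06],[-0.15,-0.048,0.07],[-0.155,-0.048,0.075],[-0.155,-0.048,0.075],[-0.155,-0.048,0.075]]' --gripper '[1,1,1,1,1,1,1,1,1]'

```text
time: 1.85
position: [0.5256, 0.0519, 0.1475]
tool_rot: [0.38, 0.925, 0.0, -0.001]
ft_force: [0.4, -0.1, -0.5]
grip_width: 0.0003
grip_force: 0.0
```

```bash
python3 - <<'E'
from h import *
plan([arc(225,.15),arc(225,.05)]);print(status.get_obs()['grip_width'])
c=snap('wrist');pickle.dump(c,open('w1.pkl','wb'));cv2.imwrite('pics/w1.png',c['pixels'])
E
```

```text
t 1.85 pos [0.5256 0.0519 0.1475] yaw 45.3 F [ 0.4 -0.1 -0.5] q [-0.11  0.51  1.75  0.    0.89 -0.9 ]
rz 0.3 dpos [-0.0161 -0.0042 -0.0025]
rz 0.3 dpos [-0.0162 -0.0042  0.0975]
0.0003383474761905041
```

View pics/w1.png

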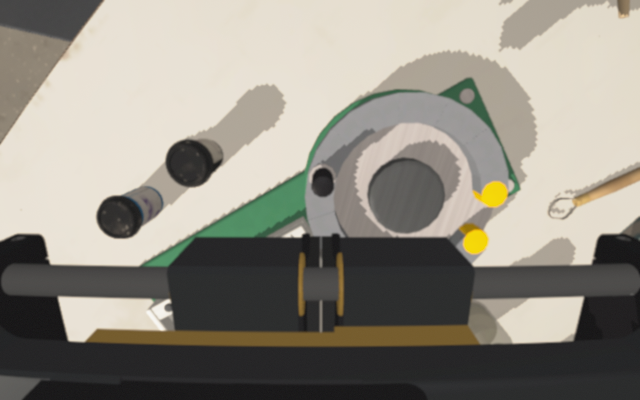

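The wrist view shows the post's dark top at about (321,176), the hub top at (407,195) and the yellow ends at (494,194) and (475,240). I check these against the top-view positions.

```bash
python3 - <<'E'
from h import *
c=pickle.load(open('w1.pkl','rb'))
print('post',onz(c,323,172,.075),'hub',onz(c,407,195,.04),'y',onz(c,494,194,.04),onz(c,475,240,.04))
print('fingertip px?', (np.linalg.inv(c['mount'])@[0,0,0,1]).round(3), c['fx'])
plan([arc(228,.15),arc(228,.05),arc(215,.05)])
E
```

```text
post [0.50766452 0.07331004 0.075     ] hub [0.57129785 0.1027949  0.04      ] y [0.61936263 0.15271802 0.04      ] [0.63916651 0.11783862 0.04      ]
fingertip px? [-0.001  0.027  0.175  1.   ] 358.18007137402424
t 1.9 pos [0.5258 0.0522 0.1479] yaw 45.3 F [-0.1  0.2  1.1] q [-0.11  0.5   1.75  0.    0.89 -0.9 ]
rz -2.7 dpos [-0.0198 -0.0036 -0.0021]
rz -2.7 dpos [-0.0198 -0.0036  0.0979]
rz 10.3 dpos [-0.004  -0.0065  0.0979]
```

arm_command --delta_rot '[[0,0,-3],[0,0,-3],[0,0,-3],[0,0,-3],[0,0,-3],[0,0,-3],[0,0,-3],[0,0,-3]]' --delta_pos '[[-0.02,-0.004,0],[-0.02,-0.004,0.01],[-0.02,-0.004,0.035],[-0.02,-0.004,0.06],[-0.02,-0.004,0.085],[-0.02,-0.004,0.096],[-0.02,-0.004,0.096],[-0.02,-0.004,0.096]]' --gripper '[1,1,1,1,1,1,1,1]'

```text
time: 2.57
position: [0.5373, 0.0349, 0.0516]
tool_rot: [0.356, 0.934, -0.0, -0.0]
ft_force: [0.1, 0.5, 0.3]
grip_width: 0.0004
grip_force: 0.0
```

```bash
python3 - <<'E'
from h import *
plan([arc(a,.05) for a in range(220,100,-10)])
E
```

```text
t 2.5667 pos [0.5373 0.0349 0.0516] yaw 48.3 F [0.1 0.5 0.3] q [-0.14  0.68  1.78  0.    0.68 -0.99]
rz 8.3 dpos [ 0.0103 -0.001   0.0016]
rz 18.3 dpos [ 0.0227 -0.0012  0.0016]
rz 28.3 dpos [0.035  0.0007 0.0016]
rz 38.3 dpos [0.0467 0.0048 0.0016]
rz 48.3 dpos [0.0576 0.0108 0.0016]
rz 58.3 dpos [0.0672 0.0186 0.0016]
rz 68.3 dpos [0.0753 0.028  0.0016]
rz 78.3 dpos [0.0817 0.0386 0.0016]
rz 88.3 dpos [0.0861 0.0502 0.0016]
rz 98.3 dpos [0.0885 0.0624 0.0016]
rz 108.3 dpos [0.0887 0.0748 0.0016]
rz 118.3 dpos [0.0867 0.0871 0.0016]
```

arm_command --delta_rot '[[0,0,4],[0,0,8],[0,0,13],[0,0,18],[0,0,23],[0,0,28],[0,0,33],[0,0,38],[0,0,43],[0,0,48],[0,0,53],[0,0,58]]' --delta_pos '[[0.005,-0.001,0],[0.01,-0.001,0],[0.016,-0.001,0],[0.0225,-0.001,0],[0.029,0,0],[0.035,0.001,0],[0.041,0.003,0],[0.0465,0.005,0],[0.052,0.0075,0],[0.0575,0.011,0],[0.0625,0.0145,0],[0.067,0.0185,0]]' --gripper '[1,1,1,1,1,1,1,1,1,1,1,1]'

```text
time: 3.57
position: [0.5009, 0.0927, 0.0534]
tool_rot: [0.766, 0.643, 0.001, 0.001]
ft_force: [-0.9, -1.2, -0.4]
grip_width: 0.0006
grip_force: 0.6
```

```bash
python3 - <<'E'
from h import *
plan([arc(a,.05) for a in range(165,75,-10)])
E
```

```text
t 3.5667 pos [0.5009 0.0927 0.0534] yaw -10.0 F [-0.9 -1.2 -0.4] q [-0.04  0.65  1.86 -0.    0.63  0.14]
rz 5.0 dpos [ 0.0065 -0.0027  0.0034]
rz 15.0 dpos [ 0.0189 -0.0036  0.0034]
rz 25.0 dpos [ 0.0313 -0.0024  0.0034]
rz 35.0 dpos [0.0432 0.001  0.0034]
rz 45.0 dpos [0.0544 0.0064 0.0035]
rz 55.0 dpos [0.0644 0.0137 0.0035]
rz 65.0 dpos [0.0731 0.0225 0.0035]
rz 75.0 dpos [0.0801 0.0328 0.0036]
rz 85.0 dpos [0.0852 0.0441 0.0036]
```

arm_command --delta_rot '[[0,0,5],[0,0,10],[0,0,15],[0,0,20],[0,0,25],[0,0,30],[0,0,35],[0,0,40],[0,0,45],[0,0,50],[0,0,55],[0,0,60]]' --delta_pos '[[0.0065,-0.0025,0.002],[0.0125,-0.0035,0.002],[0.019,-0.0035,0.002],[0.025,-0.003,0.002],[0.0315,-0.0025,0.002],[0.0375,-0.001,0.002],[0.043,0.001,0.002],[0.049,0.0035,0.002],[0.0545,0.0065,0.002],[0.0595,0.01,0.002],[0.0645,0.0135,0.002],[0.069,0.018,0.002]]' --gripper '[1,1,1,1,1,1,1,1,1,1,1,1]'

```text
time: 4.57
position: [0.5293, 0.1582, 0.0514]
tool_rot: [0.985, 0.174, 0.0, -0.0]
ft_force: [-0.7, 0.2, -0.3]
grip_width: 0.0004
grip_force: 0.7
```

```bash
python3 - <<'E'
from h import *
plan([arc(a,.051) for a in (105,100,95,90,85,80,75)])
c=snap('top')
for a,p in comps(c,(20,150,100),(30,255,255)):
    w=onz(c,*p,.04)
    if .4<w[0]<.8 and -.2<w[1]<.3: print(a,p,w)
c=snap('wrist')
print('wrist')
for a,p in comps(c,(20,150,100),(30,255,255)):print(a,p,onz(c,*p,.04))
E
```

```text
t 4.5667 pos [0.5293 0.1582 0.0514] yaw -70.0 F [-0.7  0.2 -0.3] q [0.09 0.69 1.75 0.   0.71 1.31]
rz 5.0 dpos [ 0.007  -0.0003  0.0004]
rz 10.0 dpos [ 0.0131 -0.001   0.0004]
rz 15.0 dpos [ 0.0194 -0.0012  0.0004]
rz 20.0 dpos [ 0.0256 -0.0008  0.0004]
rz 25.0 dpos [0.0317 0.     0.0004]
rz 30.0 dpos [0.0377 0.0015 0.0004]
rz 35.0 dpos [0.0436 0.0034 0.0004]
51 [305.68627451 178.78431373] [0.61589348 0.04848483 0.04      ]
48 [312.10416667 192.95833333] [0.57848262 0.03184814 0.04      ]
27 [329.37037037 207.14814815] [ 0.5412932  -0.01237093  0.04      ]
34 [361.82352941 215.35294118] [ 0.51962687 -0.09490647  0.04      ]
wrist
1292 [580.4744582  167.25696594] [0.61610939 0.04918112 0.04      ]
1472 [566.5013587  236.76494565] [0.58048345 0.03710323 0.04      ]
9 [301.44444444 257.66666667] [0.52188611 0.1665644  0.04      ]
20 [339.3 260.6] [0.52709098 0.14727256 0.04      ]
8 [301.75  263.875] [0.51858174 0.16524966 0.04      ]
6 [300.33333333 267.66666667] [0.5162553  0.16523825 0.04      ]
7 [300.14285714 280.42857143] [0.50914592 0.16289387 0.04      ]
5 [340.6 280.8] [0.51631747 0.14243731 0.04      ]
18 [300.27777778 292.27777778] [0.50245075 0.16051008 0.04      ]
7 [340.71428571 288.        ] [0.51231667 0.14084665 0.04      ]
39 [340.12820513 305.84615385] [0.50200033 0.13725517 0.04      ]
69 [576.49275362 301.53623188] [0.54820676 0.01036772 0.04      ]
24 [301.29166667 306.20833333] [0.49454339 0.15719916 0.04      ]
1713 [372.41564507 336.52889667] [0.48968699 0.11300278 0.04      ]
967 [175.40434333 337.6204757 ] [0.44990533 0.21811741 0.04      ]
6 [224.5 334.5] [0.46217894 0.19208205 0.04      ]
8 [382.5   342.625] [0.48781925 0.10600084 0.04      ]
```

arm_command --delta_rot '[[0,0,5],[0,0,10],[0,0,15],[0,0,20],[0,0,24],[0,0,27],[0,0,29],[0,0,29],[0,0,29]]' --delta_pos '[[0.007,-0.0003,0],[0.013,-0.001,0],[0.0195,-0.001,0],[0.0255,-0.001,0],[0.0305,0,0],[0.034,0.0005,0],[0.0365,0.001,0],[0.0365,0.001,0],[0.0365,0.001,0]]' --gripper '[1,1,1,1,1,1,1,1,1]'

```text
time: 5.42
position: [0.5642, 0.1695, 0.0505]
tool_rot: [0.997, -0.075, 0.001, -0.0]
ft_force: [-0.2, 1.5, -0.5]
grip_width: 0.0002
grip_force: 0.5
```

```bash
python3 - <<'E'
from h import *
plan([arc(a,.051) for a in (80,78,76,74)])
for n in('top','wrist'):
  c=snap(n);Y=[]
  for a,p in comps(c,(20,150,100),(30,255,255)):
    w=onz(c,*p,.04)
    if .5<w[0]<.65 and -.2<w[1]<.09: print(n,a,p.round(1),w.round(4))
  cv2.imwrite(f'pics/{n}2.png',c['pixels'] if n=='wrist' else cv2.resize(c['pixels'][130:275,230:400],None,fx=4,fy=4,interpolation=2)); pickle.dump(c,open(n+'2.pkl','wb'))
E
```

```text
t 5.4167 pos [0.5642 0.1695 0.0505] yaw -98.6 F [-0.2  1.5 -0.5] q [0.1  0.72 1.65 0.   0.77 1.82]
rz 1.4 dpos [ 0.001  -0.0004 -0.0005]
rz 3.4 dpos [ 0.0035 -0.0009 -0.0005]
rz 5.4 dpos [ 0.0059 -0.0013 -0.0005]
rz 7.4 dpos [ 0.0084 -0.0017 -0.0005]
top 55 [311.9 191.3] [0.5827 0.0323 0.04  ]
top 49 [309.7 207.1] [0.5417 0.038  0.04  ]
top 28 [329.5 207.2] [ 0.5411 -0.0127  0.04  ]
top 34 [361.8 215.4] [ 0.5196 -0.0949  0.04  ]
wrist 1361 [578.4 169.4] [0.5853 0.0349 0.04  ]
wrist 428 [628.1 224.5] [0.5508 0.0047 0.04  ]
wrist 1493 [563.2 238.9] [0.5485 0.0419 0.04  ]
```

View pics/top2.png

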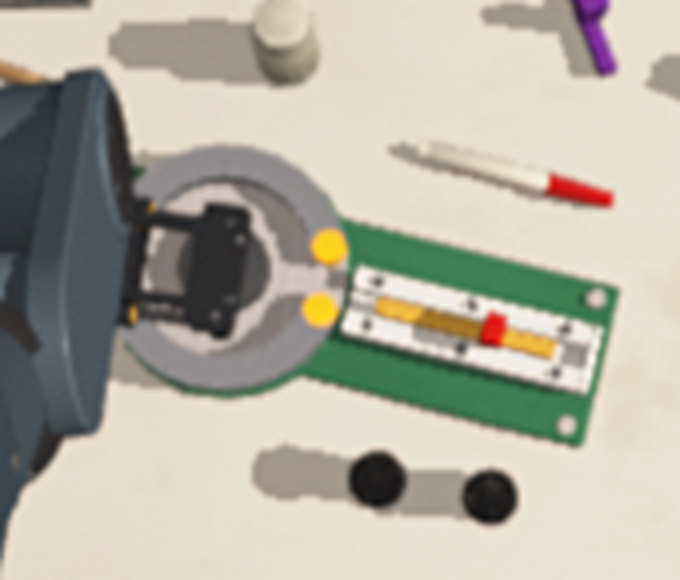

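Slot centre in the top view is at about (0.562,0.035), 7–8° short of the guide line, with the yellow ends at crop (329,246) and (320,310). I push about 9 mm more.

arm_command --delta_rot '[[0,0,2],[0,0,4],[0,0,6],[0,0,7.5],[0,0,7.5],[0,0,7.5]]' --delta_pos '[[0.002,-0.0005,-0.0005],[0.0045,-0.001,-0.0005],[0.007,-0.0015,-0.0005],[0.009,-0.0017,-0.0005],[0.009,-0.0017,-0.0005],[0.009,-0.0017,-0.0005]]' --gripper '[1,1,1,1,1,1]'

```text
time: 6.02
position: [0.5732, 0.1691, 0.0502]
tool_rot: [0.99, -0.14, 0.0, 0.0]
ft_force: [-0.4, 0.9, -0.4]
grip_width: 0.0006
grip_force: 0.1
```

```bash
cat > slot.py <<'E'
from h import *
def slot():
  c=snap('top');Y=[]
  for a,p in comps(c,(20,150,100),(30,255,255)):
    w=onz(c,*p,.04)
    if .5<w[0]<.65 and -.12<w[1]<.09: Y.append(w[:2]);print(a,p.round(1),w.round(4))
  m=(Y[0]+Y[1])/2-C;print('slot',m+C,np.degrees(np.arctan2(m[1],m[0])));d=Y[1]-Y[0];print('by ends',np.degrees(np.arctan2(d[1],d[0]))+90, 'offsets',d)
  return c
slot()
s=status.get_obs();a=-.0
plan([arc(75,.051)])
E
python3 slot.py
```

```text
52 [312.3 195.1] [0.5728 0.0313 0.04  ]
28 [329.5 207.2] [ 0.5411 -0.0127  0.04  ]
50 [307.9 210.2] [0.5338 0.0427 0.04  ]
34 [361.8 215.4] [ 0.5196 -0.0949  0.04  ]
slot [0.55698236 0.00928797] -98.59707914485645
by ends -35.80502461599467 offsets [-0.03172446 -0.04397892]
t 6.0667 pos [0.5731 0.169  0.0502] yaw -106.2 F [0.1 0.3 0.3] q [ 0.1   0.73  1.63 -0.    0.78  1.95]
rz -1.2 dpos [-0.0019 -0.0003 -0.0008]
```

Slot is now at about -105.6°, within 1° of the guide line. I back off and rise.

arm_command --delta_rot '[[0,0,0],[0,0,0],[0,0,0],[0,0,0],[0,0,0],[0,0,0],[0,0,0]]' --delta_pos '[[-0.006,0,0],[-0.012,0,0],[-0.012,0,-0.02],[-0.012,0,-0.05],[-0.012,0,-0.08],[-0.012,0,-0.09],[-0.012,0,-0.09]]' --gripper '[1,1,1,1,1,1,1]'

```text
time: 6.65
position: [0.5632, 0.1732, 0.143]
tool_rot: [0.99, -0.141, 0.003, -0.001]
ft_force: [0.3, -0.1, -0.7]
grip_width: 0.0004
grip_force: 0.0
```

```bash
python3 - <<'E'
from h import *
plan([(.518,-.0996,.14,-14.5)])
E
```

```text
t 6.65 pos [0.5632 0.1732 0.143 ] yaw -106.2 F [ 0.3 -0.1 -0.7] q [ 0.11  0.58  1.6  -0.    0.95  1.96]
rz -91.7 dpos [0.0327 0.2745 0.0025]
```

arm_command --delta_rot '[[0,0,-7],[0,0,-14],[0,0,-21],[0,0,-28],[0,0,-35],[0,0,-42],[0,0,-49],[0,0,-56],[0,0,-63],[0,0,-70],[0,0,-77],[0,0,-84]]' --delta_pos '[[0.003,0.02,0],[0.006,0.045,0],[0.009,0.07,0],[0.012,0.095,0],[0.015,0.12,0],[0.018,0.145,0],[0.02,0.17,0],[0.023,0.195,0],[0.026,0.22,0],[0.03,0.245,0],[0.033,0.265,0],[0.033,0.275,0]]' --gripper '[1,1,1,1,1,1,1,1,1,1,1,1]'

```text
time: 7.65
position: [0.5151, -0.1025, 0.1383]
tool_rot: [0.829, 0.559, -0.001, -0.001]
ft_force: [0.9, 1.1, 0.5]
grip_width: 0.0008
grip_force: 0.0
```

arm_command --delta_rot '[[0,0,-7],[0,0,-7.5],[0,0,-7.5],[0,0,-7.5]]' --delta_pos '[[0,0,0],[0,0,0],[0,0,0],[0,0,0]]' --gripper '[1,1,1,1]'

```text
time: 7.98
position: [0.5157, -0.0998, 0.1391]
tool_rot: [0.793, 0.61, -0.0, -0.001]
ft_force: [-0.6, 0.4, 0.6]
grip_width: 0.0006
grip_force: 0.0
```

```bash
python3 - <<'E'
from h import *
plan([(.518,-.0996,.047,-14.5)])
c=snap('wrist');pickle.dump(c,open('w3.pkl','wb'));cv2.imwrite('pics/w3.png',c['pixels'])
for a,p in comps(c,(0,170,90),(6,255,255),50):print('red',a,p,onz(c,*p,.06))
for a,p in comps(c,(20,150,100),(30,255,255),100):print('yel',a,p,onz(c,*p,.04))
E
```

```text
t 7.9833 pos [ 0.5157 -0.0998  0.1391] yaw -14.9 F [-0.6  0.4  0.6] q [-0.4   0.52  1.76  0.    0.87 -0.14]
rz -0.4 dpos [0.0008 0.0024 0.0921]
red 650 [327.57538462 165.78      ] [ 0.52841243 -0.07070882  0.06      ]
red 696 [455.93390805 196.15373563] [ 0.61017015 -0.11426748  0.06      ]
yel 382 [297.0052356    6.60209424] [0.53525212 0.03597311 0.04      ]
yel 413 [354.38014528   6.95641646] [0.57242708 0.02595278 0.04      ]
yel 1306 [327.19984686 100.64777948] [ 0.53930692 -0.02897082  0.04      ]
yel 439 [326.95899772 196.76765376] [ 0.52155631 -0.09676537  0.04      ]
yel 3514 [301.77803073 336.75867957] [ 0.47005147 -0.21043098  0.04      ]
```

View pics/w3.png

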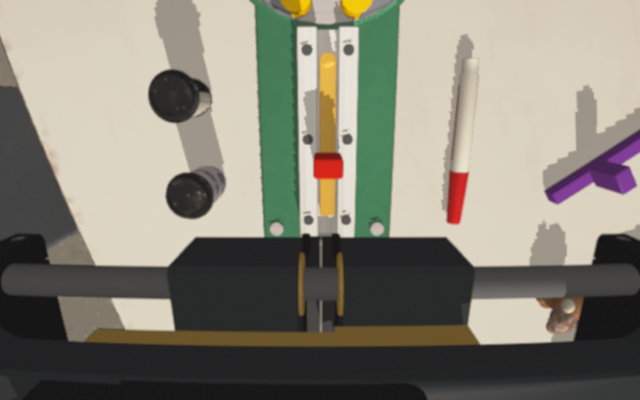

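The wrist view shows the slot (yellow ends at x=297 and 354, middle 326) lined up with the bar (x=327) and the red tab at (328,166). I descend behind the tab.

arm_command --delta_rot '[[0,0,0],[0,0,0],[0,0,0],[0,0,0],[0,0,0],[0,0,0],[0,0,0]]' --delta_pos '[[0,0.004,0.02],[0,0.004,0.045],[0,0.004,0.07],[0,0.004,0.085],[0,0.004,0.091],[0,0.004,0.091],[0,0.004,0.091]]' --gripper '[1,1,1,1,1,1,1]'

```text
time: 8.62
position: [0.5206, -0.1012, 0.0492]
tool_rot: [0.792, 0.611, 0.0, 0.0]
ft_force: [0.7, -0.2, 0.1]
grip_width: 0.0004
grip_force: 0.0
```

arm_command --delta_rot '[[0,0,0],[0,0,0],[0,0,0],[0,0,0],[0,0,0],[0,0,0],[0,0,0],[0,0,0],[0,0,0],[0,0,0],[0,0,0],[0,0,0]]' --delta_pos '[[0.004,0,0],[0.008,0,0],[0.011,0,0],[0.014,0,0],[0.017,0,0],[0.02,0,0],[0.023,0,0],[0.026,0,0],[0.029,0,0],[0.032,0,0],[0.034,0,0],[0.034,0,0]]' --gripper '[1,1,1,1,1,1,1,1,1,1,1,1]'

```text
time: 9.62
position: [0.5299, -0.0691, 0.0498]
tool_rot: [0.792, 0.611, 0.0, 0.001]
ft_force: [-0.1, -3.6, 2.9]
grip_width: 0.0007
grip_force: 1.8
```

```bash
python3 - <<'E'
from h import *
plan([])
c=snap('wrist');cv2.imwrite('pics/w4.png',c['pixels'])
for a,p in comps(c,(0,170,90),(6,255,255),50):print('red',a,p,onz(c,*p,.06))
c=snap('top')
for a,p in comps(c,(20,150,100),(30,255,255)):
    w=onz(c,*p,.04)
    if .5<w[0]<.65 and -.12<w[1]<.09: print(a,p.round(1),w.round(4))
E
```

```text
t 9.6167 pos [ 0.5299 -0.0691  0.0498] yaw -14.7 F [-0.1 -3.6  2.9] q [-0.34  0.68  1.79 -0.    0.67 -0.08]
red 1901 [319.33929511 224.27511836] [ 0.53468293 -0.04963525  0.06      ]
red 280 [494.00357143 259.54642857] [ 0.60941923 -0.08748981  0.06      ]
red 266 [486.69548872 307.05639098] [ 0.60297491 -0.1119863   0.06      ]
46 [312.2 195.1] [0.5729 0.0317 0.04  ]
39 [307.6 210. ] [0.5343 0.0434 0.04  ]
```

View pics/w4.png

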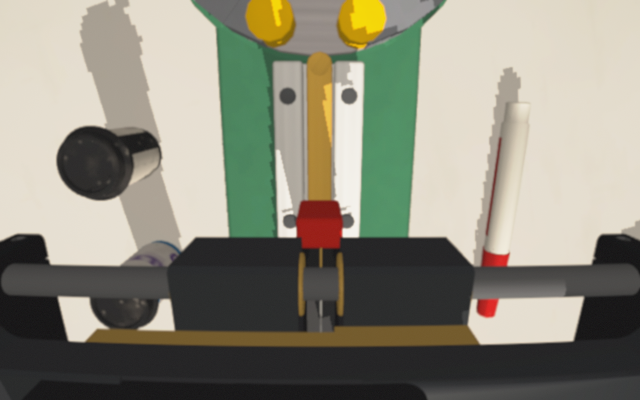

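The bar's nose at (319,62) is heading between the yellow ends (270 and 362, middle 316), the push force is about 4 N and the wheel has not moved. I continue.

arm_command --delta_rot '[[0,0,0],[0,0,0],[0,0,0],[0,0,0],[0,0,0],[0,0,0],[0,0,0],[0,0,0],[0,0,0],[0,0,0],[0,0,0],[0,0,0]]' --delta_pos '[[0.003,0,0],[0.006,0,0],[0.009,0,0],[0.012,0,0],[0.015,0,0],[0.018,0,0],[0.021,0,0],[0.024,0,0],[0.027,0,0],[0.03,0,0],[0.033,0,0],[0.036,0,0]]' --gripper '[1,1,1,1,1,1,1,1,1,1,1,1]'

```text
time: 10.72
position: [0.5381, -0.0335, 0.049]
tool_rot: [0.792, 0.611, -0.0, -0.0]
ft_force: [-1.4, -5.2, 4.0]
grip_width: 0.0005
grip_force: 2.5
```

arm_command --delta_rot '[[0,0,0],[0,0,0],[0,0,0],[0,0,0],[0,0,0]]' --delta_pos '[[0.002,0,0],[0.004,0,0],[0.006,0,0],[0.006,0,0],[0.006,0,0]]' --gripper '[1,1,1,1,1]'

```text
time: 11.13
position: [0.5396, -0.0275, 0.0489]
tool_rot: [0.792, 0.61, 0.0, -0.0]
ft_force: [-0.8, -2.8, 2.1]
grip_width: 0.0007
grip_force: 1.2
```

```bash
python3 - <<'E'
from h import *
plan([])
print('finger dist',np.linalg.norm(status.get_obs()['position'][:2]-C))
E
```

```text
t 11.1333 pos [ 0.5396 -0.0275  0.0489] yaw -14.8 F [-0.8 -2.8  2.1] q [-0.26  0.68  1.78  0.    0.68 -0.  ]
finger dist 0.1299444751019724
```

Expected finger distance at home is about 0.1235, so about 6–7 mm remain. I make small steps and watch the force.

arm_command --delta_rot '[[0,0,0],[0,0,0],[0,0,0],[0,0,0],[0,0,0]]' --delta_pos '[[0.001,0,0],[0.002,0,0],[0.003,0,0],[0.004,0,0],[0.004,0,0]]' --gripper '[1,1,1,1,1]'

```text
time: 11.55
position: [0.5405, -0.0238, 0.049]
tool_rot: [0.792, 0.611, -0.0, -0.0]
ft_force: [-1.8, -2.5, 2.9]
grip_width: 0.0004
grip_force: 1.6
```

arm_command --delta_rot '[[0,0,0],[0,0,0],[0,0,0],[0,0,0]]' --delta_pos '[[0.001,0,0],[0.002,0,0],[0.002,0,0],[0.002,0,0]]' --gripper '[1,1,1,1]'

```text
time: 11.88
position: [0.5411, -0.022, 0.049]
tool_rot: [0.792, 0.611, 0.0, -0.0]
ft_force: [-0.9, -2.4, 2.4]
grip_width: 0.0004
grip_force: 1.7
```

arm_command --delta_rot '[[0,0,0],[0,0,0],[0,0,0],[0,0,0]]' --delta_pos '[[0.001,0,0],[0.002,0,0],[0.002,0,0],[0.002,0,0]]' --gripper '[1,1,1,1]'

```text
time: 12.22
position: [0.5417, -0.0202, 0.0491]
tool_rot: [0.792, 0.611, 0.0, 0.0]
ft_force: [-1.3, -4.7, 3.6]
grip_width: 0.0005
grip_force: 2.2
```

arm_command --delta_rot '[[0,0,0],[0,0,0],[0,0,0]]' --delta_pos '[[0.001,0,0],[0.0015,0,0],[0.0015,0,0]]' --gripper '[1,1,1]'

```text
time: 12.47
position: [0.5419, -0.0199, 0.0492]
tool_rot: [0.792, 0.611, -0.001, 0.001]
ft_force: [-2.6, -8.2, 4.4]
grip_width: 0.0003
grip_force: 4.4
```

arm_command --delta_rot '[[0,0,0],[0,0,0],[0,0,0]]' --delta_pos '[[0.001,0,0],[0.001,0,0],[0.001,0,0]]' --gripper '[1,1,1]'

```text
time: 12.72
position: [0.542, -0.0197, 0.0492]
tool_rot: [0.791, 0.611, -0.001, 0.001]
ft_force: [-3.2, -10.4, 4.2]
grip_width: 0.0001
grip_force: 5.8
```

arm_command --delta_rot '[[0,0,0],[0,0,0],[0,0,0],[0,0,0],[0,0,0],[0,0,0],[0,0,0],[0,0,0],[0,0,0]]' --delta_pos '[[-0.004,0,0],[-0.01,0,0],[-0.018,0,0],[-0.024,0,0],[-0.024,0,-0.025],[-0.024,0,-0.055],[-0.024,0,-0.085],[-0.024,0,-0.1],[-0.024,0,-0.1]]' --gripper '[1,1,1,1,1,1,1,1,1]'

```text
time: 13.47
position: [0.5386, -0.0417, 0.1524]
tool_rot: [0.792, 0.61, 0.003, 0.003]
ft_force: [1.1, 0.5, -0.7]
grip_width: 0.0005
grip_force: 0.0
```

```bash
python3 - <<'E'
from h import *
plan([])
c=snap('wrist');cv2.imwrite('pics/w5.png',c['pixels'])
for a,p in comps(c,(0,170,90),(6,255,255),50):
    w=onz(c,*p,.06);print('red',a,w.round(4),np.linalg.norm(w[:2]-C))
E
```

```text
t 13.4667 pos [ 0.5386 -0.0417  0.1524] yaw -14.8 F [ 1.1  0.5 -0.7] q [-0.28  0.51  1.72  0.    0.9  -0.03]
red 550 [ 0.5464 -0.0016  0.06  ] 0.10319899818246712
```

View pics/w5.png

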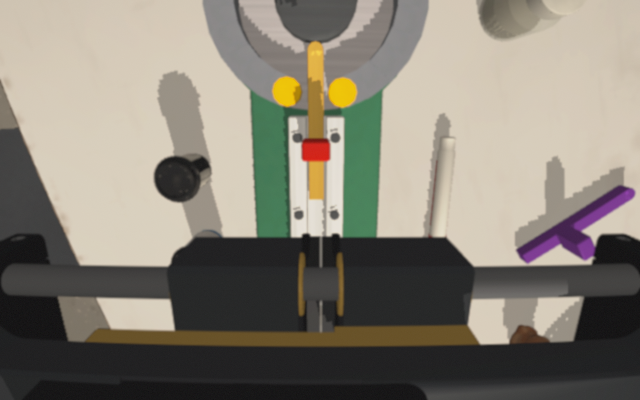

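The bar runs through the slot between the yellow ends (287,91) and (343,91). Its nose touches the hub at (316,42), the tab is at (316,150), and the gripper is clear.

```bash
python3 -c "
from h import *
print(robot.hand_in())"
```

```text
the job is handed in; nothing more can be done
None
```

The wheel is locked: I turned the slot to face the bar, then pushed the bar through it until it stopped against the hub. The gripper is clear, nothing else was touched, and I handed the job in at about 13.5 s; no verdict came back.

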